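# Snap the inspection cover home with the seating block

## Task

Lift the aluminium bar off the gearbox housing and lay it flat in the grey tray beside the brass bar. Then take the bridge-shaped seating block with the blue handle, set it squarely on the yellow cover astride the sight glass and press until the cover clicks fully home and sits level, never pressing the cover with the gripper, the bar or the red block. Finally stand the blue-handled block upright on the black mat again beside the red one, and leave everything else where it is.

Things in the scene. Friction and masses are not known exactly. Their poses are not given: they have to be found in the camera images.
- bar_mid (a point): Centre of the loose bright aluminium square bar, 16 x 110 x 16 mm, about 0.1 kg. Its long axis is the y axis, z is up. It starts lying across the tops of the two cheeks of the housing, above the yellow cover.
- housing: Grey gearbox housing fixed to the bench, 140 (x) x 92 (y) mm; origin under its centre. Cheeks 18 mm thick along both long sides, tops 68 mm above the bench; between them a channel 56 mm wide, floor 30 mm up, open at both ends, holds the cover. A black spring clip with a round nose at each end of the cover: from x = 54 mm outward, up to 49 mm high. Shaft stub at -x, 19 mm long.
- cover_top (a point): Centre of the upper face of the yellow snap-fit cover, a loose plate 112 (x) x 52 (y) x 4 mm in the channel; green sight glass in its middle (28 mm across, 8 mm high): press only farther out. It starts resting on the clip noses, face 46 mm above the bench; home, flat on the channel floor under the noses, 34 mm. Pushing past takes 12 to 16 N, hardest 2 mm down, then little till it bottoms.
- bridge_block_grip (a point): Point on the axis of the blue handle of the bridge-shaped steel seating block, 70 mm above its underside; z up, x along its length. Block 92 (x) x 40 (y) mm, 0.32 to 0.52 kg, on two feet at its ends (24 to 46 mm from the middle, full width); the gap between them, 22 mm high, clears the sight glass. Steel up to 32 mm, then the handle, 60 (x) x 22 (y) mm, up to 95 mm.
- flat_block_grip (a point): The same point on the red handle of the other seating block: same outer size, but with a solid flat underside, which would crush the sight glass. Bystander.
- mat: Black rubber mat fixed to the bench, 120 mm (x) x 140 mm (y) x 4 mm, origin at the centre of its underside. The two blocks stand on it side by side, at y about +39 and -39 mm of the mat, long axes along its x; which is where varies.
- tray: Grey open tray fixed to the bench, 150 mm (x) x 125 mm (y) outside, walls 5 mm thick and 22 mm high, floor 5 mm thick; origin at the centre of its underside.
- brass_mid (a point): Centre of the brass bar (16 x 105 x 18 mm, long axis its y) that lies along the tray's x axis, near the tray's +y wall (y about 36 to 46 mm). Bystander.
- tape: Yellow tape measure standing on the bench, 31 x 76 x 58 mm, long axis y; origin under its centre. Bystander.
- v_block: Steel V-block, 36 x 48 x 34 mm, origin under its centre. Bystander.
- drill_index: Blue steel drill box, 62 x 100 x 60 mm, origin under its centre. Bystander.
- oil_can: Red pump oil can, 58 x 105 x 162 mm, origin under its centre. Bystander.
- tin: Round blue and white screw tin, 61 mm across, 42 mm high, origin under its centre. Bystander.

How it is judged:
On the way, in this order (a step that is already met when the one before it is completed fails the run):
1. the aluminium bar lies flat on the floor of the tray (x of bar_mid in the frame of tray between -0.05 and 0.05 m and y of bar_mid in the frame of tray between -0.056 and 0.056 m and z of bar_mid in the frame of tray below 0.019 m), for 0.2 s.
2. the cover is home and level with the blue-handled block on it, centred within 20 mm and no higher than 16 mm above it (z of cover_top in the frame of housing below 0.0365 m and angle between cover_top's own z axis and vertical below 0.03 rad and horizontal distance between bridge_block_grip and cover_top below 0.02 m and z of bridge_block_grip in the frame of housing below 0.12 m), for 0.05 s.
At the end, for the whole second after the job is handed in: Cover home under both clips (face less than 36.5 mm above the housing's underside) and level within 0.03 rad; aluminium bar flat on the tray floor (centre within x 50, y 56 mm, under 19 mm up); blue-handled block upright (0.1 rad) on the mat, within x 50, y 68 mm of its centre; both at rest (all of step 1 and z of cover_top in the frame of housing below 0.0365 m and angle between cover_top's own z axis and vertical below 0.03 rad and x of bridge_block_grip in the frame of mat between -0.05 and 0.05 m and y of bridge_block_grip in the frame of mat between -0.068 and 0.068 m and z of bridge_block_grip in the frame of mat between 0.066 and 0.082 m and angle between bridge_block_grip's own z axis and vertical below 0.1 rad and linear speed of each of bridge_block, bar below 0.02 m/s); the robot touches nothing.
It fails at once if the tape measure, V-block, drill box, oil can, screw tin or red block is shifted by more than 30 mm (distance of any of tape, v_block, drill_index, oil_can, tin, flat_block_grip from where it was at the start of the episode above 0.03 m).
It fails at once if the brass bar is shifted by more than 40 mm (distance of brass_mid from where it was at the start of the episode above 0.04 m).
It fails at once if the cover is pressed with the fingers or the arm (contact force between any of the fingers, the arm and cover above 2 N).
It fails at once if the cover is pressed with the bar or the red block (contact force between any of bar, flat_block and cover above 3 N).
It also fails if it takes over 64 s, if anything falls off the work surface, if the arm or the gripper's body presses on something with over 40 N, if the wrist force passes 120 N, or if a joint passes its speed limit or range.

## Robot

A 6-joint arm with a two-finger parallel gripper is mounted at the origin on a cart in front of the work surface, level with it; the furniture and walls round the work are solid. World frame = base frame: x ahead of the robot, y to its left, z up, the work surface at z = 0. Lengths are in m, angles in rad, forces in N, time in s.
With the tool pointing down it reaches from about 0.425 to 1.125 m from the base axis. Payload 14.9 kg.
Tool frame: the origin (TCP) lies midway between the tips of the shut fingers; the grasp point (between the pads) lies 19 mm behind it; z points along the fingers, y is the line along which they close (so a half turn about z gives the same grasp; the last joint's range is limited). The gripper opens to 91 mm and grips with 3 to 60 N. Pads are 32 mm wide; open, the fingers measure 118 mm over their backs; the gripper's body (76 mm by 178 mm) begins 60 mm behind the grasp point.
Start: joints at [-1.3, 0.379, 1.734, -0, 1.028, -0.033], TCP at [0.209, -0.668, 0.214] pointing down, gripper open.
Joint ranges: [-2.77, 2.77], [-0.74, 2.19], [0, 2.66], [-1.06, 4.2], [0.31, 2.87], [-3.08, 3.08]. Speed limits (rad/s): [1.89, 1.89, 2.39, 3.14, 3.14, 3.14].

## Interface

Orientations are given as a 3x3 rotation matrix whose columns are the frame's x, y, z axes.
In Python, from station import manip gives the robot as it stands. The module is installed in compiled form; this text tells all that it offers.
- The arm moves only by the shell command python3 -m jog 'ROWS' [FORCE]. ROWS is JSON, a list of rows, each a list of 3 entries, a list of its own where there are three numbers: the shift along the tool's x, y, z in units of 0.12 m (1.0 is 0.12 m), then the turn, a rotation vector about the tool's x, y, z in units of 180 degrees (1.0 is 180 degrees), then the opening, from 0 (shut) to 1 (fully open). A call has 1 to 8 rows; each row is the pose to reach, as a shift and turn from the pose commanded when the call began, along the tool's axes at that moment, turning the shorter way round; what a row does not reach only later rows make up. A row lasts 1/10 s, in which the tool goes at most 50 mm and 8.59 degrees, less where a joint would pass 70% of its speed; a pose out of reach is approached as far as the arm can. A call with a number of a shift or a turn outside -1 to 1 is refused whole. A call with a gripper value outside its range is refused whole. The fingers move at their own pace and stop on an object; FORCE is the grip in N (left out, the last holds). Time passes only in rows, so rows that repeat a pose let the fingers close. It gives the time, the measured TCP pose, the force, the opening and the grip force at its end, in the units of the state.
- manip.sense(): the state, without advancing time (a new reading comes with each control period).
- manip.read_camera(name): name is "scene" or "top"; returns a dict with "frame" (400x640x3 uint8, red, green, blue), "fovy" (degrees; the focal length in pixels is half the picture's height over the tangent of half this angle, whatever the lens; pixels are square), "cx", "cy" (the principal point, pixels), "camera_from_world" (4x4, takes a point from world to camera coordinates). Camera axes: x right, y down, z forward; pixel columns grow to the right and rows downward; lengths in m; the calibration is good to about 2 mm. A picture is of the moment at which its call begins. There is no depth.
- manip.sign_off(): hands the job in; it is judged then, once.
The state is a dict: "t": time; "qpos": joint angles; "dq": joint speeds; "joint_torque": joint torques, N m; "eef_pos": TCP position; "orientation": TCP orientation; "force": force on the tool from outside, world axes, zero at the start; "moment": the same for the moment, N m; "grip_width": opening from 0.0 (shut) to 1.0 (fully open); "grip_force": force on a finger pad.
Only numpy, scipy, OpenCV 4.12 (cv2) and the standard library are available. Lean on these libraries where they do the work, as an engineer would, in place of code of your own. Each camera call takes 0.05 s, during which the arm holds its last target. There are 200 camera calls.

## Working session

There is one attempt and no reset: what is moved stays moved. The work goes in short steps, Python scripts to look and compute and a shell command to move; the robot and the scene stay as the last step left them, time stands still between calls to the robot, and variables do not carry over. Pictures are saved under pics/ and viewed, at most 10 in all, crops included, and the job is handed in when it is done.

```bash
mkdir -p pics
python3 - <<'E'
from station import manip
import cv2,numpy as np
for n in("scene","top"):
    c=manip.read_camera(n);cv2.imwrite(f"pics/{n}0.png",c["frame"][:,:,::-1]);print(n,c["fovy"],c["cx"],c["cy"]);print(np.round(c["camera_from_world"],4).tolist())
s=manip.sense();print(s["t"],s["eef_pos"],s["orientation"],s["force"],s["grip_width"])
E
```

```text
scene 46.42361436251253 314.3385887716216 197.44061736656096
[[0.953, -0.3029, -0.0053, -0.4897], [-0.1937, -0.5958, -0.7794, 0.2321], [0.2329, 0.7438, -0.6265, 1.1974], [0.0, 0.0, 0.0, 1.0]]
top 44.216385375271734 326.3908807452029 203.1730493978936
[[0.0014, -1.0, -0.0068, 0.1031], [-0.9962, -0.0008, -0.0872, 0.5486], [0.0872, 0.0069, -0.9962, 1.3301], [0.0, 0.0, 0.0, 1.0]]
0.1 [ 0.20932232 -0.66760835  0.21336251] [[ 9.54187876e-01  2.99207989e-01 -2.78713600e-04]
 [ 2.99208118e-01 -9.54187421e-01  9.31087101e-04]
 [ 1.26436880e-05 -9.71825395e-04 -9.99999528e-01]] [ 0.15515371 -0.45128352  1.2324955 ] 0.9995906620446539
```

View pics/scene0.png

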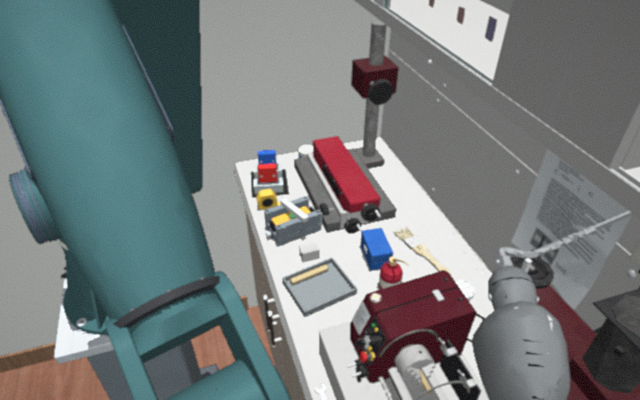

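View pics/top0.png

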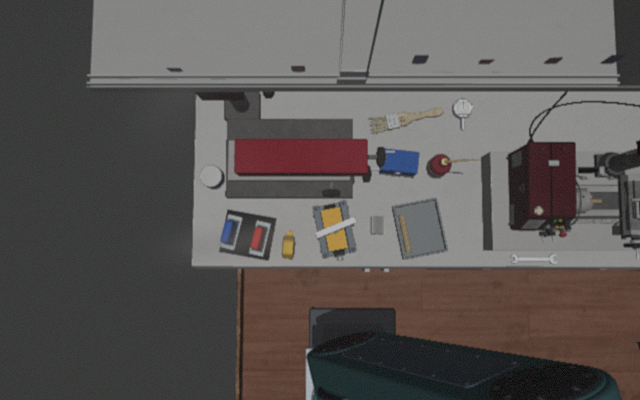

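The top view shows, left to right: mat with the blue block (229,231) and red block (258,237), tape (288,244), housing with yellow cover and bar (335,229), V-block (377,225) and tray with brass bar (419,228). I'll measure these next.

```bash
cat > h.py <<'E'
from station import manip
import cv2,numpy as np
def cam(n):
    c=manip.read_camera(n);c["f"]=200/np.tan(np.radians(c["fovy"]/2));return c
def ray(c,uv,z):
    T=np.array(c["camera_from_world"]);R,t=T[:3,:3],T[:3,3];o=-R.T@t
    uv=np.atleast_2d(uv).astype(float);d=np.c_[(uv[:,0]-c["cx"])/c["f"],(uv[:,1]-c["cy"])/c["f"],np.ones(len(uv))]@R
    return (o+d*((z-o[2])/d[:,2])[:,None])[:,:2]
def proj(c,p):
    T=np.array(c["camera_from_world"]);q=T[:3,:3]@np.asarray(p)+T[:3,3];return c["f"]*q[0]/q[2]+c["cx"],c["f"]*q[1]/q[2]+c["cy"]
def rects(c,lo,hi,box,z,k=1):
    "biggest blobs of an HSV range inside box (u0,v0,u1,v1): centre, sides, long axis angle on plane z"
    h=cv2.cvtColor(c["frame"],cv2.COLOR_RGB2HSV);m=cv2.inRange(h,lo,hi);b=np.zeros_like(m);u0,v0,u1,v1=box;b[v0:v1,u0:u1]=m[v0:v1,u0:u1]
    cs=sorted(cv2.findContours(b,0,cv2.CHAIN_APPROX_NONE)[0],key=cv2.contourArea)[::-1][:k];out=[]
    for q in cs:
        w=ray(c,q.reshape(-1,2),z).astype(np.float32)*1000;r=cv2.minAreaRect(w);P=cv2.boxPoints(r);e=max((P[1]-P[0],P[2]-P[1]),key=np.linalg.norm)
        out.append((np.round(r[0],1),np.round(r[1],1),round(np.degrees(np.arctan2(e[1],e[0]))%180,1),cv2.contourArea(q)))
    return out
E
python3 - <<'E'
from h import *
c=cam("top");f=c["frame"]
print("blue",rects(c,(105,120,40),(130,255,255),(215,205,280,265),.099))
print("red",rects(c,(0,150,60),(8,255,255),(215,205,280,265),.099))
print("bar",rects(c,(0,0,170),(180,60,255),(310,200,362,265),.084,2))
print("cover",rects(c,(15,120,80),(35,255,255),(310,200,362,265),.046,3))
print("brass",rects(c,(10,90,60),(35,255,255),(390,195,450,265),.023))
print("mat",rects(c,(0,0,0),(180,255,50),(215,205,280,265),.004))
h=cv2.cvtColor(f,cv2.COLOR_RGB2HSV)
for p in [(335,229),(325,220),(318,212),(380,225),(420,245),(300,225),(258,237),(240,252),(400,210)]:print(p,h[p[1],p[0]])
cv2.imwrite("pics/crop1.png",cv2.resize(f[190:270,205:455,::-1],None,fx=3.2,fy=3.2,interpolation=cv2.INTER_CUBIC))
c=cam("scene");cv2.imwrite("pics/crop2.png",cv2.resize(c["frame"][140:320,230:430,::-1],None,fx=3.3,fy=3.3,interpolation=cv2.INTER_CUBIC))
E
```

```text
blue [(array([472.3, 362.6]), array([17.3, 51.2]), np.float32(162.5), 80.0)]
red [(array([477.3, 282.8]), array([0., 0.]), np.float32(0.0), 0.0)]
bar [(array([481.7,  79.9]), array([ 12.9, 106. ]), np.float32(112.3), 148.5)]
cover [(array([446.8,  76.8]), array([50.8, 52.2]), np.float32(104.0), 302.0), (array([510.8,  90.1]), array([47.2, 51.1]), np.float32(104.1), 267.0)]
brass []
mat [(array([512.1, 332.4]), array([96.7, 18.1]), np.float32(79.5), 41.5)]
(335, 229) [100   4 179]
(325, 220) [ 19 152 176]
(318, 212) [100  28 110]
(380, 225) [ 75   4 115]
(420, 245) [ 96  11 111]
(300, 225) [  0   4 144]
(258, 237) [  1 138 150]
(240, 252) [40 12 63]
(400, 210) [ 99  16 113]
```

View pics/crop1.png

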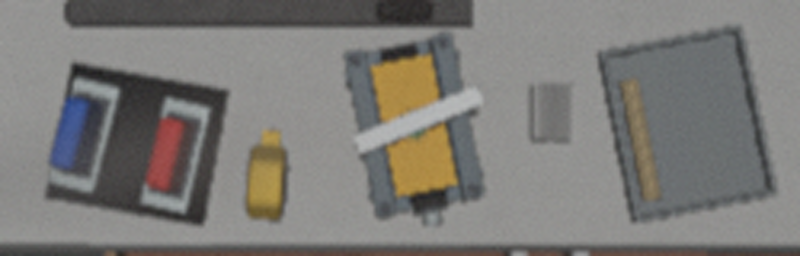

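View pics/crop2.png

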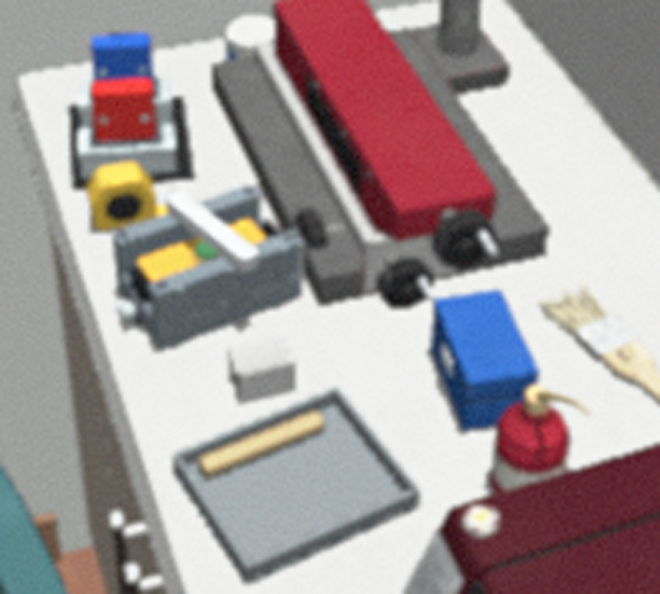

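The crops show the bar crossing the housing, the cover with its green glass, the blue block left of the red one on the mat, and brass along the tray's left (+y) side. I'll compute the poses from corners and masks, and check for tall obstacles.

Run:
```python
from h import *
c=cam("top");s=cam("scene")
def quad(name,p,z):
    w=ray(c,np.array(p)/3.2+[205,190],z)*1000
    r=cv2.minAreaRect(w.astype(np.float32));v=(w[0]+w[1]-w[2]-w[3]);print(name,np.round(w.mean(0),1),np.round(r[1],1),"yaw",np.round(np.degrees(np.arctan2(v[1],v[0])),1))
# order: upper-left, upper-right, lower-right, lower-left
quad("mat",[(72,65),(228,92),(205,222),(47,197)],.004)
quad("tray",[(600,52),(740,28),(774,192),(635,220)],.022)
quad("housing",[(347,53),(450,37),(484,192),(378,216)],.068)
quad("bluesteel",[(79,79),(118,85),(94,192),(55,183)],.036)
quad("vblk",[(532,84),(570,84),(570,141),(532,141)],.034)
print("bar",rects(c,(0,0,155),(180,60,255),(312,212,360,242),.084,1))
print("blue",rects(c,(100,90,40),(130,255,255),(215,205,250,265),.099))
print("brass",rects(c,(8,50,60),(35,255,255),(397,200,415,258),.023))
h=cv2.cvtColor(c["frame"],cv2.COLOR_RGB2HSV);m=cv2.inRange(h,(12,100,80),(35,255,255));m[:, :310]=0;m[:,362:]=0;m[:195]=0;m[265:]=0
w=(ray(c,np.argwhere(m)[:,::-1],.046)*1000).astype(np.float32);print("cover",cv2.minAreaRect(w))
# scene cross-check: where plan points land, corner heights
for n,z,lo,hi,b in[("blue",.099,(105,150,60),(125,255,255),(250,140,285,170)),("bar",.084,(0,0,215),(180,40,255),(277,190,320,225))]:
    print(n,"scene",rects(s,lo,hi,b,z))
for z in(0,.1,.2,.3,.4):print(z,ray(c,[(510,145),(510,230),(485,250)],z).round(3).tolist(),ray(s,[(350,330),(375,290)],z).round(3).tolist())
```

```text
mat [461.5 321.3] [138.9 116.3] yaw -9.6
tray [ 479.8 -152.2] [146.3 122.3] yaw 10.9
housing [476.6  81.6] [137.2  89.6] yaw 11.6
bluesteel [468.5 359.8] [34.  92.6] yaw -11.9
vblk [487.8 -34.6] [32.3 48.7] yaw -0.4
bar [(array([481.8,  80. ]), array([ 16. , 110.9]), np.float32(111.8), 193.0)]
blue [(array([470.1, 361.9]), array([19.7, 56.9]), np.float32(165.1), 133.5)]
brass [(array([ 466.6, -110.5]), array([100.9,  13.9]), np.float32(10.6), 150.5)]
cover ((477.55615234375, 82.82426452636719), (115.10486602783203, 52.295448303222656), 11.417378425598145)
blue scene [(array([457.6, 331.7]), array([64.8, 51.6]), np.float32(76.2), 139.5)]
bar scene [(array([476.8,  95.1]), array([127.2,  84.5]), np.float32(74.9), 299.5)]
0 [[0.716, -0.414], [0.476, -0.407], [0.421, -0.336]] [[0.507, -0.297], [0.611, -0.205]]
0.1 [[0.695, -0.377], [0.473, -0.37], [0.421, -0.305]] [[0.478, -0.362], [0.57, -0.28]]
0.2 [[0.674, -0.34], [0.469, -0.334], [0.422, -0.273]] [[0.448, -0.427], [0.529, -0.355]]
0.3 [[0.654, -0.303], [0.466, -0.297], [0.423, -0.242]] [[0.419, -0.492], [0.489, -0.43]]
0.4 [[0.633, -0.266], [0.463, -0.261], [0.424, -0.211]] [[0.389, -0.557], [0.448, -0.504]]
```

```bash
python3 -m jog '[[[-0.04,-0.97,-0.83],[0,0,-0.11],0.5],[[-0.04,-0.97,-0.83],[0,0,-0.11],0.5],[[-0.04,-0.97,-0.83],[0,0,-0.11],0.5],[[-0.04,-0.97,-0.83],[0,0,-0.11],0.5]]' 
python3 -m jog '[[[0.71,-0.93,0],[0,0,-0.14],0.5],[[0.71,-0.93,0],[0,0,-0.14],0.5],[[0.71,-0.93,0],[0,0,-0.14],0.5],[[0.71,-0.93,0],[0,0,-0.14],0.5]]' 
python3 -m jog '[[[0.97,0.53,0],[0,0,-0.14],0.5],[[0.97,0.53,0],[0,0,-0.14],0.5],[[0.97,0.53,0],[0,0,-0.14],0.5],[[0.97,0.53,0],[0,0,-0.14],0.5]]'
python3 -m jog '[[[0.94,0.71,0],[0,0,-0.134],0.5],[[0.94,0.71,0],[0,0,-0.134],0.5],[[0.94,0.71,0],[0,0,-0.134],0.5],[[0.94,0.71,0],[0,0,-0.134],0.5]]'
```

```text
t: 0.7
eef_pos: [0.1695, -0.557, 0.3178]
orientation: [[0.795, 0.606, 0.001], [0.606, -0.795, -0.005], [-0.002, 0.005, -1.0]]
force: [0.8, -1.4, -0.1]
grip_width: 0.68
grip_force: 0.0
t: 1.1
eef_pos: [0.1702, -0.4145, 0.3129]
orientation: [[0.458, 0.889, -0.0], [0.889, -0.458, 0.001], [0.001, -0.001, -1.0]]
force: [-0.3, -0.3, 0.7]
grip_width: 0.5
grip_force: 0.0
t: 1.5
eef_pos: [0.2832, -0.3431, 0.3134]
orientation: [[0.035, 0.999, 0.0], [0.999, -0.035, 0.0], [0.0, 0.0, -1.0]]
force: [0.8, -0.5, 0.0]
grip_width: 0.507
grip_force: 0.0
t: 1.9
eef_pos: [0.3726, -0.2332, 0.3134]
orientation: [[-0.375, 0.927, 0.0], [0.927, 0.375, 0.0], [0.0, 0.0, -1.0]]
force: [0.1, -0.5, 0.3]
grip_width: 0.498
grip_force: 0.0
```

```bash
cat > go.py <<'E'
import sys,numpy as np
from station import manip
s=manip.sense();R=np.array(s["orientation"]);p=np.array(s["eef_pos"]);x,y,z,phi=map(float,sys.argv[1:5])
t=R.T@(np.array([x,y,z])-p)/.12;cur=np.degrees(np.arctan2(R[1,0],R[0,0]))
print("t",round(s["t"],2),"p",p.round(4),"phi",cur.round(1),"shift",t.round(3),"turnz",round(-((phi-cur+180)%360-180)/180,4),"q",np.round(s["qpos"],2),"F",np.round(s["force"],1),"gw",round(s["grip_width"],3),"gf",np.round(s["grip_force"],1))
E
python3 -m jog '[[[0.97,0.84,0],[0,0,0],0.5],[[0.97,0.84,0],[0,0,0],0.5],[[0.97,0.84,0],[0,0,0],0.5],[[0.97,0.84,0],[0,0,0],0.5]]' 
python3 -m jog '[[[0.56,0.49,0.75],[0,0,0],0.5],[[0.56,0.49,0.75],[0,0,0],0.5],[[0.56,0.49,0.75],[0,0,0],0.5]]'
python3 -m jog '[[[0.56,0.49,0.75],[0,0,0],0.5],[[0.56,0.49,0.75],[0,0,0],0.5],[[0.56,0.49,0.75],[0,0,0],0.5],[[0.56,0.49,0.75],[0,0,0],0.5]]'
python3 go.py 0.482 0.080 0.073 111.8
```

```text
t: 2.3
eef_pos: [0.4222, -0.087, 0.3134]
orientation: [[-0.371, 0.929, 0.0], [0.929, 0.371, 0.0], [0.0, 0.0, -1.0]]
force: [-0.0, -0.7, -0.4]
grip_width: 0.5
grip_force: 0.0
t: 2.6
eef_pos: [0.4505, -0.0051, 0.221]
orientation: [[-0.367, 0.93, -0.002], [0.93, 0.367, 0.0], [0.001, -0.002, -1.0]]
force: [0.2, -0.2, 0.8]
grip_width: 0.498
grip_force: 0.0
t: 3.0
eef_pos: [0.4801, 0.0787, 0.1306]
orientation: [[-0.369, 0.93, -0.004], [0.93, 0.369, -0.001], [0.001, -0.004, -1.0]]
force: [0.8, -0.8, -0.2]
grip_width: 0.5
grip_force: 0.0
t 3.0 p [0.4801 0.0787 0.1306] phi 111.6 shift [0.004 0.021 0.48 ] turnz -0.0009 q [ 0.11  0.17  2.2  -0.    0.78 -0.26] F [ 0.8 -0.8 -0.2] gw 0.5 gf 0.0
```

```bash
python3 -m jog '[[[0,0.02,0.3],[0,0,0],0.5],[[0,0.02,0.48],[0,0,0],0.5],[[0,0.02,0.48],[0,0,0],0.5]]' 
python3 -m jog '[[[0,0,0],[0,0,0],0],[[0,0,0],[0,0,0],0],[[0,0,0],[0,0,0],0],[[0,0,0],[0,0,0],0],[[0,0,0],[0,0,0],0],[[0,0,0],[0,0,0],0]]' 30
python3 go.py 0.482 0.080 0.16 111.8
```

```text
t: 3.3
eef_pos: [0.4817, 0.0779, 0.0742]
orientation: [[-0.367, 0.93, -0.004], [0.93, 0.367, -0.001], [0.001, -0.004, -1.0]]
force: [-0.2, 0.4, 0.6]
grip_width: 0.5
grip_force: 0.0
t: 3.9
eef_pos: [0.4832, 0.0796, 0.0768]
orientation: [[-0.37, 0.929, 0.001], [0.929, 0.37, -0.0], [-0.0, 0.001, -1.0]]
force: [-2.7, -3.2, 9.6]
grip_width: 0.17
grip_force: 30.0
t 3.9 p [0.4832 0.0796 0.0768] phi 111.7 shift [ 0.007 -0.008 -0.694] turnz -0.0003 q [ 0.12  0.28  2.2  -0.    0.66 -0.26] F [-2.7 -3.2  9.6] gw 0.17 gf 30.0
```

```bash
python3 -m jog '[[[0,0,-0.2],[0,0,0],0],[[0,0,-0.4],[0,0,0],0],[[0,0,-0.75],[0,0,0],0],[[0,0,-0.75],[0,0,0],0]]' 
python3 -m jog '[[[-0.93,-0.37,0],[0,0,0.28],0],[[-0.93,-0.37,0],[0,0,0.28],0],[[-0.93,-0.37,0],[0,0,0.28],0],[[-0.93,-0.37,0],[0,0,0.28],0],[[-0.93,-0.37,0],[0,0,0.28],0],[[-0.93,-0.37,0],[0,0,0.28],0],[[-0.93,-0.37,0],[0,0,0.28],0]]' 
python3 -m jog '[[[-0.93,0.51,0],[0,0,0.28],0],[[-0.93,0.51,0],[0,0,0.28],0],[[-0.93,0.51,0],[0,0,0.28],0],[[-0.93,0.51,0],[0,0,0.28],0],[[-0.93,0.51,0],[0,0,0.28],0],[[-0.93,0.51,0],[0,0,0.28],0],[[-0.93,0.51,0],[0,0,0.28],0]]' 
python3 go.py 0.483 -0.167 0.05 11
python3 - <<'E'
from h import *
for n,(a,b,d,e) in dict(scene=(200,320,250,400),top=(180,270,300,460)).items():
    c=cam(n);cv2.imwrite(f"pics/{n}3.png",cv2.resize(c["frame"][a:b,d:e,::-1],None,fx=4,fy=4))
a,b=cv2.imread("pics/scene3.png"),cv2.imread("pics/top3.png");b=cv2.resize(b,(600,338));cv2.imwrite("pics/both3.png",cv2.resize(np.vstack([a,b]),None,fx=.7,fy=.7))
E
```

```text
t: 4.3
eef_pos: [0.4854, 0.08, 0.1706]
orientation: [[-0.37, 0.929, 0.007], [0.929, 0.37, 0.001], [-0.002, 0.007, -1.0]]
force: [0.1, 0.5, -2.3]
grip_width: 0.171
grip_force: 30.0
t: 5.0
eef_pos: [0.4826, -0.0405, 0.1656]
orientation: [[0.482, 0.876, -0.0], [0.876, -0.482, 0.0], [-0.0, -0.0, -1.0]]
force: [0.6, -0.1, -1.2]
grip_width: 0.172
grip_force: 30.0
t: 5.7
eef_pos: [0.4828, -0.1677, 0.1657]
orientation: [[0.982, 0.191, -0.0], [0.191, -0.982, 0.0], [-0.0, -0.0, -1.0]]
force: [-0.4, 0.5, 0.1]
grip_width: 0.17
grip_force: 30.0
t 5.7 p [ 0.4828 -0.1677  0.1657] phi 11.0 shift [ 0.003 -0.005  0.964] turnz 0.0001 q [-0.38  0.15  2.14  0.    0.85  1.  ] F [-0.4  0.5  0.1] gw 0.17 gf 30.0
```

View pics/both3.png

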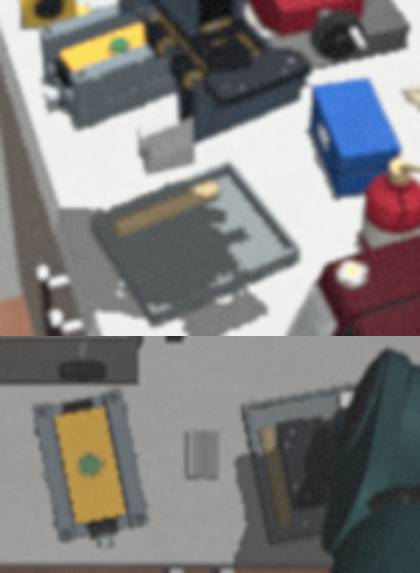

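The picture shows the cover clear and undamaged with the glass at its middle, and the gripper over the tray with the bar hidden beneath it. I'll lower it now.

```bash
python3 -m jog '[[[0,0,0.4],[0,0,0],0],[[0,0,0.8],[0,0,0],0],[[0,0,0.96],[0,0,0],0],[[0,0,0.96],[0,0,0],0]]' 
python3 -m jog '[[[0,0,0.15],[0,0,0],0],[[0,0,0.27],[0,0,0],0],[[0,0,0.27],[0,0,0],0],[[0,0,0.27],[0,0,0],0]]' 
python3 go.py 0.483 -0.167 0.013 11
```

```text
t: 6.2
eef_pos: [0.4811, -0.1669, 0.0482]
orientation: [[0.981, 0.194, -0.005], [0.194, -0.981, 0.002], [-0.004, -0.003, -1.0]]
force: [0.3, 0.1, -0.0]
grip_width: 0.169
grip_force: 30.0
t: 6.6
eef_pos: [0.4833, -0.1678, 0.019]
orientation: [[0.982, 0.191, 0.0], [0.191, -0.982, -0.0], [0.0, 0.0, -1.0]]
force: [0.8, -0.3, -1.3]
grip_width: 0.171
grip_force: 30.0
t 6.6 p [ 0.4833 -0.1678  0.019 ] phi 11.0 shift [-0.001 -0.007  0.05 ] turnz -0.0001 q [-0.38  0.42  2.16  0.    0.56  1.  ] F [ 0.8 -0.3 -1.3] gw 0.171 gf 30.0
```

```bash
python3 -m jog '[[[0,0,0.04],[0,0,0],0],[[0,0,0.04],[0,0,0],0],[[0,0,0.04],[0,0,0],0]]'
python3 -m jog '[[[0,0,0.02],[0,0,0],0],[[0,0,0.02],[0,0,0],0],[[0,0,0.02],[0,0,0],0]]'
```

```text
t: 6.9
eef_pos: [0.4832, -0.1678, 0.0138]
orientation: [[0.982, 0.19, 0.0], [0.19, -0.982, -0.0], [0.0, 0.0, -1.0]]
force: [-0.8, -0.2, -1.0]
grip_width: 0.17
grip_force: 30.0
t: 7.2
eef_pos: [0.4835, -0.1677, 0.0123]
orientation: [[0.982, 0.19, 0.001], [0.19, -0.982, 0.0], [0.001, 0.0, -1.0]]
force: [-4.4, 5.5, 24.1]
grip_width: 0.169
grip_force: 30.0
```

```bash
python3 -m jog '[[[0,0,0],[0,0,0],0.3],[[0,0,0],[0,0,0],0.4],[[0,0,0],[0,0,0],0.4],[[0,0,0],[0,0,0],0.4],[[0,0,-0.4],[0,0,0],0.4],[[0,0,-0.8],[0,0,0],0.4],[[0,0,-0.8],[0,0,0],0.4]]'
python3 -m jog '[[[0,-0.3,-0.3],[0,0,0],0.4],[[0.19,-0.98,-0.6],[0,0,0],0.4],[[0.19,-0.98,-0.6],[0,0,0],0.4],[[0.19,-0.98,-0.6],[0,0,0],0.4]]'
python3 -m jog '[[[0.19,-0.98,0],[0,0,0],0.6],[[0.19,-0.98,0],[0,0,0],0.6],[[0.19,-0.98,0],[0,0,0],0.6]]'
python3 -m jog '[[[0.19,-0.98,0],[0,0,0],0.6],[[0.19,-0.98,0],[0,0,0],0.6],[[0.19,-0.98,0],[0,0,0],0.6]]'
python3 -m jog '[[[0.19,-0.98,0],[0,0,0.13],0.6],[[0.19,-0.98,0],[0,0,0.13],0.6],[[0.19,-0.98,0],[0,0,0.13],0.6],[[0.19,-0.98,0],[0,0,0.13],0.6]]'
python3 - <<'E'
from h import *
c=cam("top");f=c["frame"]
h=cv2.cvtColor(f,cv2.COLOR_RGB2HSV);m=cv2.inRange(h,(12,100,80),(35,255,255));m[:, :310]=0;m[:,362:]=0;m[:195]=0;m[265:]=0
w=(ray(c,np.argwhere(m)[:,::-1],.046)*1000).astype(np.float32);print("cover",cv2.minAreaRect(w),len(w))
print("bar",rects(c,(0,0,155),(180,60,255),(395,200,445,255),.021,1))
print("brass",rects(c,(8,50,60),(35,255,255),(397,200,415,258),.023))
print("blue",rects(c,(100,90,40),(130,255,255),(215,205,250,265),.099))
cv2.imwrite("pics/crop4.png",cv2.resize(f[190:270,205:455,::-1],None,fx=3.2,fy=3.2,interpolation=cv2.INTER_CUBIC))
E
python3 go.py 0.470 0.361 0.16 -12.5
```

```text
t: 7.9
eef_pos: [0.486, -0.169, 0.1123]
orientation: [[0.982, 0.189, 0.007], [0.19, -0.982, -0.003], [0.007, 0.004, -1.0]]
force: [1.0, 0.3, 0.2]
grip_width: 0.4
grip_force: 0.0
t: 8.3
eef_pos: [0.484, -0.045, 0.1809]
orientation: [[0.981, 0.193, 0.003], [0.193, -0.981, -0.0], [0.003, 0.001, -1.0]]
force: [-0.9, -0.3, -0.3]
grip_width: 0.398
grip_force: 0.0
t: 8.6
eef_pos: [0.4827, 0.0741, 0.1785]
orientation: [[0.982, 0.191, -0.001], [0.191, -0.982, 0.0], [-0.001, -0.0, -1.0]]
force: [-0.7, -0.5, -0.3]
grip_width: 0.596
grip_force: 0.0
t: 8.9
eef_pos: [0.483, 0.1942, 0.1785]
orientation: [[0.982, 0.191, -0.0], [0.191, -0.982, 0.0], [-0.0, -0.0, -1.0]]
force: [-0.1, -1.3, 0.6]
grip_width: 0.598
grip_force: 0.0
t: 9.3
eef_pos: [0.4833, 0.3135, 0.1782]
orientation: [[0.976, -0.218, -0.0], [-0.218, -0.976, -0.0], [-0.0, 0.0, -1.0]]
force: [-0.7, 0.3, 0.4]
grip_width: 0.598
grip_force: 0.0
cover ((477.5062561035156, 83.15968322753906), (115.2781753540039, 52.6127815246582), 11.801339149475098) 770
bar [(array([ 487.1, -166.4]), array([108.8,  14.8]), np.float32(11.2), 170.5)]
brass [(array([ 466.6, -110.5]), array([100.9,  13.9]), np.float32(10.6), 151.5)]
blue []
t 9.35 p [0.4831 0.312  0.1781] phi -12.4 shift [-0.194 -0.376  0.151] turnz 0.0008 q [ 0.53  0.23  2.01 -0.    0.9   2.32] F [-0.2 -0.5  0.7] gw 0.601 gf 0.0
```

View pics/crop4.png

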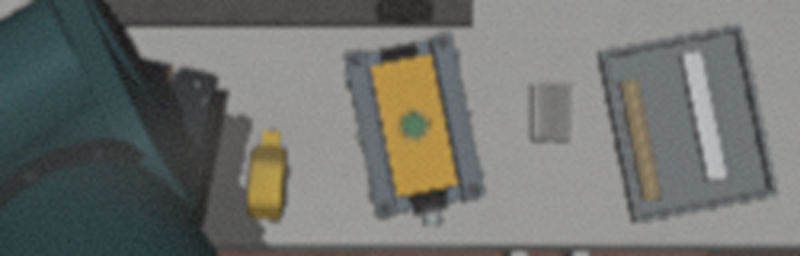

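The crop shows the bar flat in the tray beside the brass bar, at about (703,115), and the cover clear with its glass at (413,125). Next, the blue handle.

```bash
python3 -m jog '[[[-0.19,-0.38,0.15],[0,0,0],0.6],[[-0.19,-0.38,0.15],[0,0,0],0.6],[[-0.19,-0.38,0.15],[0,0,0],0.6]]'
python3 -m jog '[[[0,0,0.3],[0,0,0],0.6],[[0,0,0.6],[0,0,0],0.6],[[0,0,0.87],[0,0,0],0.6],[[0,0,0.87],[0,0,0],0.6]]'
python3 -m jog '[[[0,0,0],[0,0,0],0],[[0,0,0],[0,0,0],0],[[0,0,0],[0,0,0],0],[[0,0,0],[0,0,0],0],[[0,0,0],[0,0,0],0],[[0,0,0],[0,0,0],0]]' 55
python3 go.py 0.4695 0.361 0.055 -12.5
```

```text
t: 9.65
eef_pos: [0.4706, 0.3601, 0.1601]
orientation: [[0.977, -0.214, -0.001], [-0.214, -0.977, -0.001], [-0.001, 0.001, -1.0]]
force: [-0.4, -0.4, 0.4]
grip_width: 0.6
grip_force: 0.0
t: 10.05
eef_pos: [0.4693, 0.3578, 0.0534]
orientation: [[0.976, -0.216, -0.005], [-0.216, -0.976, -0.004], [-0.004, 0.005, -1.0]]
force: [-0.2, -0.8, 0.3]
grip_width: 0.602
grip_force: 0.0
t: 10.65
eef_pos: [0.4714, 0.3612, 0.0578]
orientation: [[0.976, -0.216, 0.001], [-0.216, -0.976, 0.0], [0.001, -0.001, -1.0]]
force: [-1.8, -1.3, 9.9]
grip_width: 0.237
grip_force: 54.9
t 10.65 p [0.4714 0.3612 0.0578] phi -12.4 shift [-0.015  0.005  0.023] turnz 0.0003 q [ 0.61  0.44  2.   -0.    0.7   2.4 ] F [-1.8 -1.3  9.9] gw 0.237 gf 54.9
```

```bash
python3 -m jog '[[[0,0,-0.15],[0,0,0],0],[[0,0,-0.4],[0,0,0],0],[[0,0,-0.7],[0,0,0],0],[[0,0,-1],[0,0,0],0],[[0,0,-1],[0,0,0],0]]'
python3 -m jog '[[[0.05,0.25,-0.1],[0,0,0],0],[[0.13,0.6,-0.1],[0,0,0],0],[[0.21,0.97,-0.1],[0,0,0],0],[[0.21,0.97,-0.1],[0,0,0],0]]'
python3 -m jog '[[[0.1,0.4,0],[0,0,0],0],[[0.21,0.8,0],[0,0,0],0],[[0.21,0.97,0],[0,0,0],0],[[0.21,0.97,0],[0,0,0],0]]'
python3 -m jog '[[[0.12,0.3,0],[0,0,-0.134],0],[[0.12,0.3,0],[0,0,-0.134],0],[[0.12,0.3,0],[0,0,-0.134],0],[[0.12,0.3,0],[0,0,-0.134],0],[[0.12,0.3,0],[0,0,-0.134],0]]'
python3 go.py 0.4775 0.083 0.125 11.7
python3 - <<'E'
from h import *
c=cam("scene");f=c["frame"];cv2.imwrite("pics/s5.png",cv2.resize(f[130:260,230:370,::-1],None,fx=4.3,fy=4.3,interpolation=cv2.INTER_CUBIC))
E
```

```text
t: 11.15
eef_pos: [0.4728, 0.3623, 0.1814]
orientation: [[0.976, -0.216, 0.006], [-0.216, -0.976, 0.004], [0.005, -0.005, -1.0]]
force: [-0.2, -0.4, -5.3]
grip_width: 0.238
grip_force: 54.9
t: 11.55
eef_pos: [0.4689, 0.2377, 0.1873]
orientation: [[0.976, -0.218, -0.003], [-0.218, -0.976, -0.002], [-0.002, 0.002, -1.0]]
force: [0.3, 0.8, -5.0]
grip_width: 0.235
grip_force: 54.9
t: 11.95
eef_pos: [0.4687, 0.1206, 0.1877]
orientation: [[0.976, -0.218, -0.002], [-0.218, -0.976, -0.001], [-0.002, 0.001, -1.0]]
force: [0.2, 1.0, -5.3]
grip_width: 0.238
grip_force: 54.9
t: 12.45
eef_pos: [0.4759, 0.0849, 0.1883]
orientation: [[0.98, 0.199, -0.001], [0.199, -0.98, -0.0], [-0.001, -0.0, -1.0]]
force: [-1.0, -0.3, -4.7]
grip_width: 0.237
grip_force: 54.9
t 12.45 p [0.4759 0.0849 0.1883] phi 11.5 shift [0.01  0.018 0.527] turnz -0.0013 q [0.13 0.07 2.18 0.   0.89 1.5 ] F [-1.  -0.3 -4.7] gw 0.237 gf 54.9
```

View pics/s5.png

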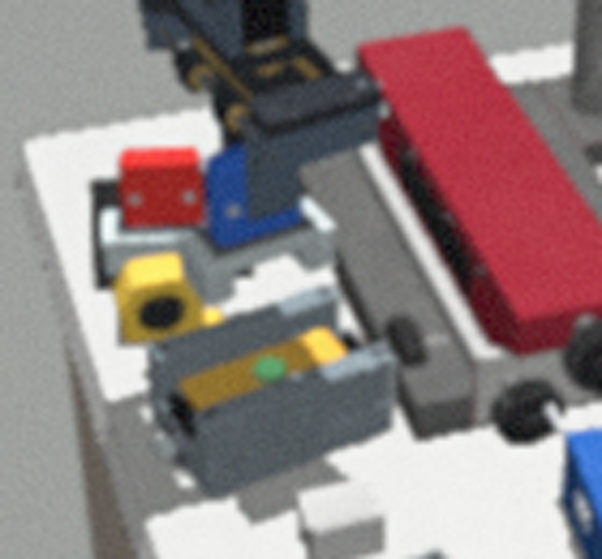

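The crop shows the blue block hanging upright above the channel. Its near face's right edge is at crop x≈336, y≈225–265, and the glass is at (270,368). I'll compare the predicted corner positions.

Run:
```python
from h import *
c=cam("scene");s=manip.sense();R=np.array(s["orientation"]);p=np.array(s["eef_pos"])
for nm,l in dict(pxTop=(46,-20,32),pxBot=(46,-20,0),mxTop=(-46,-20,32),mxBot=(-46,-20,0),pxfarTop=(46,20,32),mxfarTop=(-46,20,32)).items():
    w=p+R[:,0]*l[0]/1e3-R[:,1]*l[1]/1e3+np.array([0,0,l[2]/1e3-.0538]);u=proj(c,w);print(nm,np.round((np.array(u)-[230,130])*4.3))
a=np.radians(11.7)
print("glass",np.round((np.array(proj(c,(.4775,.083,.054)))-[230,130])*4.3))
h=cv2.cvtColor(c["frame"],cv2.COLOR_RGB2HSV);m=cv2.inRange(h,(50,80,40),(90,255,255));m[:205]=0;m[225:]=0;m[:,:280]=0;m[:,305:]=0
q=np.argwhere(m);print("glass seen",(q.mean(0)[::-1]-[230,130])*4.3,len(q))
```

```text
pxTop [343. 221.]
pxBot [343. 261.]
mxTop [212. 265.]
mxBot [214. 305.]
pxfarTop [313. 189.]
mxfarTop [184. 231.]
glass [273. 362.]
glass seen [268.32  366.532] 25
```

```bash
python3 -m jog '[[[0.01,0.02,0.3],[0,0,0],0],[[0.01,0.02,0.5],[0,0,0],0],[[0.01,0.02,0.5],[0,0,0],0],[[0.01,0.02,0.5],[0,0,0],0]]'
python3 go.py 0.4775 0.083 0.105 11.7
python3 -m jog '[[[0,0,0.1],[0,0,0],0],[[0,0,0.17],[0,0,0],0],[[0,0,0.17],[0,0,0],0],[[0,0,0.17],[0,0,0],0]]'
python3 go.py 0.4775 0.083 0.099 11.7
```

```text
t: 12.95
eef_pos: [0.4779, 0.0825, 0.1291]
orientation: [[0.98, 0.201, -0.001], [0.201, -0.98, -0.0], [-0.001, -0.0, -1.0]]
force: [-0.2, -0.5, -4.6]
grip_width: 0.239
grip_force: 54.9
t 12.95 p [0.4779 0.0825 0.1291] phi 11.6 shift [-0.002 -0.005  0.2  ] turnz -0.0006 q [0.12 0.17 2.2  0.   0.77 1.49] F [-0.2 -0.5 -4.6] gw 0.239 gf 54.9
t: 13.35
eef_pos: [0.4778, 0.0823, 0.1083]
orientation: [[0.979, 0.202, -0.0], [0.202, -0.979, -0.0], [-0.0, -0.0, -1.0]]
force: [1.2, -0.6, -5.4]
grip_width: 0.244
grip_force: 54.9
t 13.35 p [0.4778 0.0823 0.1083] phi 11.6 shift [-0.001 -0.006  0.078] turnz -0.0003 q [0.12 0.21 2.21 0.   0.72 1.49] F [ 1.2 -0.6 -5.4] gw 0.244 gf 54.9
```

```bash
python3 -m jog '[[[0,0,0.05],[0,0,0],0],[[0,0,0.05],[0,0,0],0],[[0,0,0.05],[0,0,0],0]]'|egrep 'pos|force:'
python3 -m jog '[[[0,0,0.02],[0,0,0],0],[[0,0,0.02],[0,0,0],0],[[0,0,0.02],[0,0,0],0]]'|egrep 'pos|force:'
python3 -m jog '[[[0,0,0.02],[0,0,0],0],[[0,0,0.02],[0,0,0],0],[[0,0,0.02],[0,0,0],0]]'|egrep 'pos|force:'
```

```text
eef_pos: [0.4778, 0.0823, 0.1023]
force: [0.2, -0.3, -4.1]
grip_force: 54.9
eef_pos: [0.4778, 0.0823, 0.0999]
force: [0.4, -0.9, -5.4]
grip_force: 54.9
eef_pos: [0.4782, 0.0823, 0.0978]
force: [-0.9, -0.3, 0.1]
grip_force: 54.9
```

```bash
python3 -m jog '[[[0,0,0.02],[0,0,0],0],[[0,0,0.02],[0,0,0],0],[[0,0,0.02],[0,0,0],0]]'|egrep 'pos|force:|orie'
python3 -m jog '[[[0,0,0.02],[0,0,0],0],[[0,0,0.02],[0,0,0],0],[[0,0,0.02],[0,0,0],0]]'|egrep 'pos|force:|orie'
python3 -m jog '[[[0,0,0.02],[0,0,0],0],[[0,0,0.02],[0,0,0],0],[[0,0,0.02],[0,0,0],0]]'|egrep 'pos|force:|orie'
python3 -m jog '[[[0,0,0.02],[0,0,0],0],[[0,0,0.02],[0,0,0],0],[[0,0,0.02],[0,0,0],0]]'|egrep 'pos|force:|orie'
```

```text
eef_pos: [0.4775, 0.0823, 0.0948]
orientation: [[0.979, 0.202, -0.001], [0.202, -0.979, -0.0], [-0.001, -0.0, -1.0]]
force: [-0.7, -0.1, -4.8]
grip_force: 54.9
eef_pos: [0.4776, 0.0823, 0.0925]
orientation: [[0.979, 0.202, -0.0], [0.202, -0.979, -0.0], [-0.0, -0.0, -1.0]]
force: [0.6, -0.3, -5.4]
grip_force: 54.9
eef_pos: [0.4778, 0.0823, 0.0902]
orientation: [[0.979, 0.202, -0.0], [0.202, -0.979, 0.0], [-0.0, -0.0, -1.0]]
force: [0.2, 0.2, -4.3]
grip_force: 54.9
eef_pos: [0.4778, 0.0823, 0.0879]
orientation: [[0.979, 0.202, -0.0], [0.202, -0.979, 0.0], [-0.0, -0.0, -1.0]]
force: [0.1, 0.2, -4.5]
grip_force: 55.0
```

```bash
python3 -m jog '[[[0,0,0.015],[0,0,0],0],[[0,0,0.015],[0,0,0],0],[[0,0,0.015],[0,0,0],0]]'|egrep 'pos|force:|orie'
python3 -m jog '[[[0,0,0.01],[0,0,0],0],[[0,0,0.01],[0,0,0],0],[[0,0,0.01],[0,0,0],0]]'|egrep 'pos|force:|orie'
```

```text
eef_pos: [0.479, 0.0825, 0.0877]
orientation: [[0.979, 0.202, 0.002], [0.202, -0.979, 0.0], [0.002, 0.0, -1.0]]
force: [-7.6, -1.0, 26.5]
grip_force: 55.0
eef_pos: [0.4796, 0.0825, 0.0877]
orientation: [[0.979, 0.202, 0.002], [0.202, -0.979, 0.0], [0.002, 0.0, -1.0]]
force: [-14.6, -1.1, 50.1]
grip_force: 55.0
```

```bash
python3 -m jog '[[[0,0,-0.05],[0,0,0],0],[[0,0,-0.15],[0,0,0],0],[[0,0,-0.4],[0,0,0],0],[[0,0,-0.7],[0,0,0],0],[[0,0,-0.88],[0,0,0],0],[[0,0,-0.88],[0,0,0],0]]'
python3 -m jog '[[[0.1,-0.3,0],[0,0,0],0],[[0.2,-0.65,0],[0,0,0],0],[[0.2,-0.98,0],[0,0,0],0],[[0.2,-0.98,0],[0,0,0],0]]'|grep pos
python3 -m jog '[[[0.1,-0.4,0],[0,0,0],0],[[0.2,-0.8,0],[0,0,0],0],[[0.2,-0.98,0],[0,0,0],0],[[0.2,-0.98,0],[0,0,0],0]]'|grep pos
python3 -m jog '[[[0.01,-0.33,0],[0,0,0.134],0],[[0.01,-0.33,0],[0,0,0.134],0],[[0.01,-0.33,0],[0,0,0.134],0],[[0.01,-0.33,0],[0,0,0.134],0],[[0.01,-0.33,0],[0,0,0.134],0]]'
python3 go.py 0.4714 0.3612 0.075 -12.4
python3 - <<'E'
from h import *
c=cam("scene");t=cam("top")
a=cv2.resize(c["frame"][150:260,240:330,::-1],None,fx=5,fy=5,interpolation=cv2.INTER_CUBIC);b=cv2.resize(t["frame"][190:270,305:365,::-1],None,fx=5.5,fy=5.5,interpolation=cv2.INTER_CUBIC)
b=cv2.copyMakeBorder(b,0,550-b.shape[0],0,0,0);cv2.imwrite("pics/c6.png",np.hstack([a,b]))
E
```

```text
t: 16.65
eef_pos: [0.4794, 0.0825, 0.1936]
orientation: [[0.979, 0.202, 0.005], [0.202, -0.979, 0.001], [0.005, 0.0, -1.0]]
force: [0.5, -0.1, -6.4]
grip_width: 0.237
grip_force: 55.0
eef_pos: [0.4763, 0.2053, 0.1891]
eef_pos: [0.4765, 0.324, 0.189]
t: 17.95
eef_pos: [0.4704, 0.3604, 0.1897]
orientation: [[0.977, -0.213, -0.001], [-0.213, -0.977, -0.001], [-0.001, 0.001, -1.0]]
force: [0.2, -0.3, -4.4]
grip_width: 0.238
grip_force: 55.0
t 17.95 p [0.4704 0.3604 0.1897] phi -12.3 shift [ 0.008 -0.009  0.956] turnz 0.0006 q [ 0.61  0.24  1.97 -0.    0.93  2.4 ] F [ 0.2 -0.3 -4.4] gw 0.238 gf 55.0
```

View pics/c6.png

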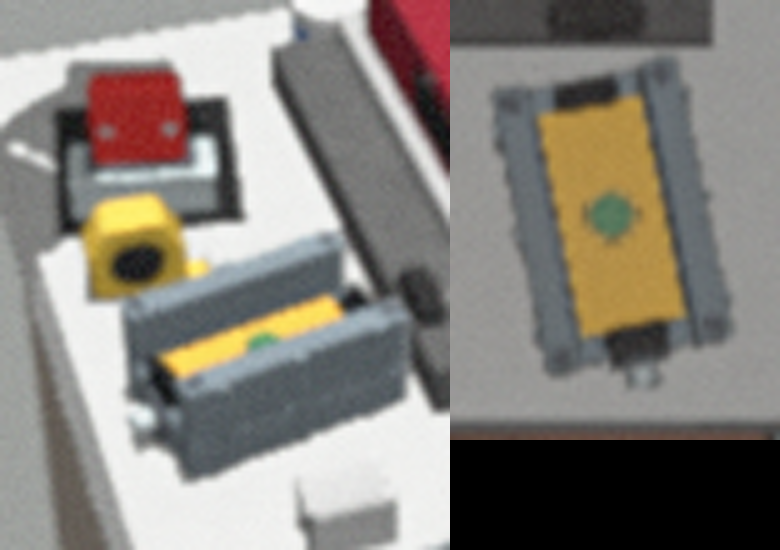

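The cover sits lower and level, with its near half now hidden by the cheek (glass at (262,345)), and both noses are over its ends. I'll set the block down on the mat.

```bash
python3 -m jog '[[[0.01,-0.01,0.3],[0,0,0],0],[[0.01,-0.01,0.65],[0,0,0],0],[[0.01,-0.01,0.96],[0,0,0],0],[[0.01,-0.01,0.96],[0,0,0],0],[[0.01,-0.01,0.96],[0,0,0],0]]'|egrep 'pos|force:'
python3 -m jog '[[[0,0,0.06],[0,0,0],0],[[0,0,0.12],[0,0,0],0],[[0,0,0.12],[0,0,0],0],[[0,0,0.12],[0,0,0],0]]'|egrep 'pos|force:'
python3 -m jog '[[[0,0,0.02],[0,0,0],0],[[0,0,0.02],[0,0,0],0],[[0,0,0.02],[0,0,0],0]]'|egrep 'pos|force:'
```

```text
eef_pos: [0.4721, 0.3621, 0.0758]
force: [0.4, -0.5, -3.9]
grip_force: 55.0
eef_pos: [0.4721, 0.3624, 0.0614]
force: [0.6, 0.2, -5.2]
grip_force: 55.0
eef_pos: [0.472, 0.3623, 0.0586]
force: [-0.7, 0.4, -5.5]
grip_force: 55.0
```

```bash
python3 -m jog '[[[0,0,0.01],[0,0,0],0],[[0,0,0.01],[0,0,0],0],[[0,0,0.01],[0,0,0],0]]'|egrep 'pos|force:'
python3 -m jog '[[[0,0,0.01],[0,0,0],0],[[0,0,0.01],[0,0,0],0],[[0,0,0.01],[0,0,0],0]]'|egrep 'pos|force:'
```

```text
eef_pos: [0.4721, 0.3625, 0.0578]
force: [-3.3, -1.6, 6.1]
grip_force: 55.0
eef_pos: [0.4722, 0.3626, 0.0577]
force: [-11.0, -5.5, 27.2]
grip_force: 55.0
```

```bash
python3 -m jog '[[[0,0,-0.01],[0,0,0],0],[[0,0,-0.01],[0,0,0],0.4],[[0,0,-0.01],[0,0,0],0.5],[[0,0,-0.01],[0,0,0],0.5],[[0,0,-0.01],[0,0,0],0.5],[[0,0,-0.3],[0,0,0],0.5],[[0,0,-0.7],[0,0,0],0.5],[[0,0,-0.9],[0,0,0],0.5]]'
python3 -m jog '[[[0,0,-0.4],[0,0,0],0.5],[[0,0.5,-0.8],[0,0,0],0.5],[[0,0.98,-0.8],[0,0,0],0.5],[[0,0.98,-0.8],[0,0,0],0.5],[[0,0.98,-0.8],[0,0,0],0.5]]'|grep pos
python3 -m jog '[[[0,0.4,0],[0,0,0],0.5],[[0,0.98,0],[0,0,0],0.5],[[0,0.98,0],[0,0,0],0.5],[[0,0.98,0],[0,0,0],0.5]]'|grep pos
python3 -m jog '[[[0,0.4,0],[0,0,0],0.5],[[0,0.98,0],[0,0,0],0.5],[[0,0.98,0],[0,0,0],0.5],[[0,0.98,0],[0,0,0],0.5]]'|grep pos
python3 - <<'E'
from h import *
c=cam("top");s=cam("scene");f=c["frame"]
print("blue",rects(c,(100,90,40),(130,255,255),(215,205,250,265),.099))
a=cv2.resize(f[190:270,205:455,::-1],None,fx=2.4,fy=2.4,interpolation=cv2.INTER_CUBIC);b=cv2.resize(s["frame"][140:260,230:430,::-1],(600,360),interpolation=cv2.INTER_CUBIC);cv2.imwrite("pics/c7.png",np.vstack([a,b]))
E
```

```text
t: 20.65
eef_pos: [0.473, 0.363, 0.1674]
orientation: [[0.976, -0.216, 0.003], [-0.216, -0.976, 0.002], [0.002, -0.002, -1.0]]
force: [0.5, 0.7, -0.5]
grip_width: 0.499
grip_force: 0.0
eef_pos: [0.4461, 0.2451, 0.2611]
eef_pos: [0.4209, 0.1312, 0.26]
eef_pos: [0.396, 0.0168, 0.2602]
blue [(array([470.7, 364. ]), array([19.9, 57. ]), np.float32(163.6), 132.0)]
```

View pics/c7.png

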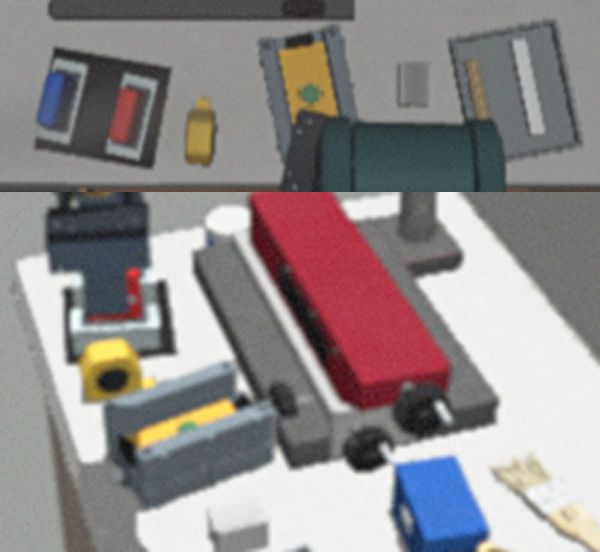

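The final picture shows the blue block upright on the mat at (55,100) beside the red one, the cover home and level, and the bar flat in the tray. The arm touches nothing.

```bash
python3 -c "
from station import manip
print(manip.sign_off())"
```

```text
the job is handed in; nothing more can be done
None
```

The job is handed in, though sign-off gave no verdict: in the last pictures the bar lies flat in the tray beside the brass bar, the cover is home and level, and the blue-handled block stands upright on the mat beside the red one.

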